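# Loosen the camera vise by two turns

### The arm

A 6-joint arm with a two-finger parallel gripper is mounted at the origin on the work surface. World frame = base frame: x ahead of the robot, y to its left, z up, the work surface at z = 0. Lengths are in m, angles in rad, forces in N, time in s.
With the tool pointing down it reaches from about 0.375 to 0.9 m from the base axis. Payload 3.1 kg.
Tool frame: the origin (TCP) lies where the fingers leave the gripper's body, on its centre line; the fingertips stand 73 mm ahead of it and the grasp point (between the pads) lies 54 mm ahead of it; z points along the fingers, y is the line along which they close (so a half turn about z gives the same grasp; the last joint's range is limited). The gripper opens to 85 mm and grips with 20 to 120 N. Pads are 22 mm wide; open, the fingers measure 114 mm over their backs; the gripper's body (76 mm by 85 mm) begins 54 mm behind the grasp point. The pads swing forward as they close: fully open they stand 13 mm farther back than shut.
Start: joints at [-1.45, 0.527, 1.433, -0, 1.181, -0.178], TCP at [0.185, -0.597, 0.304] pointing down, gripper open.
Joint ranges: [-3.08, 3.08], [-0.75, 2.2], [0.22, 2.44], [-1.43, 4.57], [0, 2.65], [-2.85, 2.85]. Speed limits (rad/s): [2.79, 2.79, 3.14, 3.14, 3.14, 3.14].

### API

Orientations are given as a unit quaternion [x, y, z, w].
In Python, from station import manip gives the robot as it stands.
- The arm moves only by the shell command python3 -m crank 'ROWS' [FORCE]. ROWS is JSON, a list of rows, each an object with "dp": the shift along the tool's x, y, z normalised to -1 to 1, where 1 is 50 cm, a list of three; "delta_rot": the turn, a rotation vector about the tool's x, y, z normalised to -1 to 1, where 1 is 2 pi rad, a list of three; "fingers": the opening, from -1 (shut) to 1 (fully open). A call has 1 to 12 rows; each row shifts and turns the commanded pose from where the row before left it, along the tool's axes as they then stand; what a row does not reach is not made up. A row lasts 1/12 s, in which the tool goes at most 41.7 mm and 7.16 degrees, less where a joint would pass 70% of its speed; a pose out of reach is approached as far as the arm can. A call with a number of a shift or a turn outside -1 to 1 is refused whole. A call with a gripper value outside its range is refused whole. The fingers move at their own pace and stop on an object; FORCE is the grip in N (left out, the last holds). Time passes only in rows, so rows that do not move let the fingers close. It gives the time, the measured TCP pose, the force, the opening and the grip force at its end, in the units of the state.
- manip.sense(): the state, without advancing time (a new reading comes with each control period).
- manip.snapshot(name): name is "scene" or "top" or "wrist"; returns (picture, depth): 400x640x3 uint8, red, green, blue; 400x640 float32, m along the optical axis (not along the pixel's ray), 0 where there is no reading.
- manip.camera_model(name): a dict with "fx", "fy", "cx", "cy" (pixels), "origin" and "attitude" of the camera in the world. Camera axes: x right, y up, looking along -z (the intrinsics and any distortion apply to the point x, -y, -z); pixel columns grow to the right and rows downward; lengths in m; the calibration is good to about 2 mm. A picture is of the moment at which its call begins: read the wrist's pose just before it. camera_model takes no time and is no camera call; for the wrist camera it gives the pose at the moment of the call.
- manip.sign_off(): hands the job in; it is judged then, once.
The state is a dict: "t": time; "q": joint angles; "qd": joint speeds; "tau": joint torques, N m; "tcp_pos": TCP position; "tool_rot": TCP orientation; "force": force on the tool from outside, world axes, zero at the start; "ft_torque": the same for the moment, N m; "finger_gap": opening from 0.0 (shut) to 1.0 (fully open); "gripper_force": force on a finger pad.
Only numpy, scipy, OpenCV 4.12 (cv2) and the standard library are available. Lean on these libraries where they do the work, as an engineer would, in place of code of your own. Each camera call takes 0.05 s, during which the arm holds its last target. There are 200 camera calls.

### The job

Loosen the small vise that holds the square microscope camera: roll a fingertip across the top of its knurled wheel, stroke after stroke, until the wheel has made two full turns from where it stands in the loosening direction (top of the wheel to the left as seen from the robot). Press gently and only roll the wheel, do not grip it; leave the camera standing in its vise, and leave the other vise with the round eyepiece and everything else on the bench as they are. Finish clear of everything.

Things in the scene. Friction and masses are not known exactly. Their poses are not given: they have to be found in the camera images.
- vise_a: camera's vise, fixed, grey, one of two alike. Holds the square camera: the one to loosen. Origin: on the bench under mid-length; x along the screw from the wheel (-x, robot's end) to the fixed jaw, z up. Bed (mm) x -70..80, 60 wide, top 22 mm up. Fixed jaw x 41.5..63.5, moving jaw 20 long with face at x 0 when shut, both 58 high; end plate x -70..-58, 48 high. Wheel: see its point.
- vise_b: eyepiece's vise, fixed, grey, one of two alike. Holds the round eyepiece: leave alone. Origin: on the bench under mid-length; x along the screw from the wheel (-x, robot's end) to the fixed jaw, z up. Bed (mm) x -70..80, 60 wide, top 22 mm up. Fixed jaw x 41.5..63.5, moving jaw 20 long with face at x 0 when shut, both 58 high; end plate x -70..-58, 48 high. Wheel: see its point.
- vise_a_wheel_center (a point): centre of the knurled steel wheel of the camera's vise: vise x -97 mm, 40 mm up. Radius 25, width 20 mm, axis along vise x; top 65 mm up, free above. Bearing sprung downward: yields from 3 N, 6 mm at about 10 N. Pressed 3-4 mm down the rim rolls with a fingertip without slip (157 mm a turn, about 2 N), and stays where left. White line on rim and outer face.
- vise_a_wheel (a joint): wheel angle of the camera's vise, rad, not wrapped (one turn 6.283). GROWS as the vise is loosened: top of the wheel moving to vise +y (left as seen from the robot; anticlockwise facing the wheel's outer face). Starts anywhere from 0 to 1.5; stop at 25.
- vise_a_jaw_top (a point): middle of the top of the moving jaw of the camera's vise, 58 mm up, 10 mm behind the jaw's face. One full turn of loosening moves the jaw 6 mm along vise -x, away from the held part. It dips with the wheel while that is pressed down.
- vise_b_jaw_top (a point): middle of the top of the moving jaw of the eyepiece's vise, 58 mm up, 10 mm behind the jaw's face. One full turn of loosening moves the jaw 6 mm along vise -x, away from the held part. It dips with the wheel while that is pressed down.
- camera: square black microscope camera, 40 x 40 x 56 mm with a round steel mount 26 mm across and 12 mm high on top, about 160 g, standing on the bed between the jaws of its vise; origin under its centre
- eyepiece: round black microscope eyepiece, 39 mm across, 66 mm tall, standing between the jaws of the other vise; origin under its centre
- canister: clear round objective canister with white lid, 36 mm across, 48 mm tall; origin under its centre
- slide_box: grey flat slide box, 90 x 34 x 28 mm; origin under its centre
- bottle: clear water bottle with red cap, 64 mm across, 170 mm tall; origin under its centre
- pen_cup: yellow pen cup, 76 mm across, 90 mm tall (pens reach to 150 mm); origin under its centre
- mouse: grey computer mouse, 100 x 58 x 30 mm; origin under its centre
- lens_cap: plain metal round lens cap, 48 mm across, 9 mm thick, lying flat; origin under its centre
Things that resemble listed ones, but are neither listed nor needed, are in the scene too. What is shaped like the camera but purple is not meant.

How it is judged:
On the way:
1. the camera's vise has been loosened by one full turn (distance of vise_a_jaw_top from where it was at the start of the episode above 0.006 m), for 0.1 s.
At the end, for the whole second after the job is handed in: The camera's vise is open by two full turns more than at the start, give or take a quarter turn (its jaw has moved 10.5 to 13.5 mm); the wheel is at rest; the camera still stands upright on the bed of its vise within 10 mm of where it was (distance of vise_a_jaw_top from where it was at the start of the episode between 0.0105 and 0.0135 m and value of joint vise_a_wheel above 9 rad and velocity of joint vise_a_wheel between -0.1 and 0.1 rad/s and distance of camera from where it was at the start of the episode below 0.01 m and angle between camera's own z axis and vertical below 0.1 rad and z of camera in the frame of vise_a below 0.026 m); the robot touches nothing.
It fails at once if the wheel was gripped or pressed hard (over 30 N) (contact force between the fingers and vise_a above 30 N).
It fails at once if the camera was lifted, tipped or shifted (distance of camera from where it was at the start of the episode above 0.015 m or angle between camera's own z axis and vertical above 0.15 rad).
It fails at once if the eyepiece's vise was turned (distance of vise_b_jaw_top from where it was at the start of the episode above 0.002 m).
It fails at once if the eyepiece or another thing on the bench was disturbed (distance of any of eyepiece, canister, slide_box, bottle, pen_cup, mouse, lens_cap from where it was at the start of the episode above 0.02 m).
It also fails if it takes over 64 s, if anything falls off the work surface, if the arm or the gripper's body presses on something with over 40 N, if the wrist force passes 120 N, or if a joint passes its speed limit or range.

## Working session

There is one attempt and no reset: what is moved stays moved. The work goes in short steps, Python scripts to look and compute and a shell command to move; the robot and the scene stay as the last step left them, time stands still between calls to the robot, and variables do not carry over. Pictures are saved under pics/ and viewed, at most 10 in all, crops included, and the job is handed in when it is done.

```bash
mkdir -p pics; python3 - <<'E'
from station import manip
import cv2,numpy as np
s=manip.sense();print({k:np.round(v,3).tolist() for k,v in s.items()})
for n in("scene","top"):
    p,d=manip.snapshot(n);cv2.imwrite(f"pics/{n}0.png",p[:,:,::-1]);np.savez(f"{n}0.npz",p=p,d=d)
    print(n,manip.camera_model(n))
E
```

```text
{'t': 0.0, 'q': [-1.45, 0.528, 1.434, 0.0, 1.181, -0.179], 'qd': [0.001, -0.001, -0.0, 0.001, -0.001, -0.0], 'tau': [0.001, -44.235, -17.803, -0.0, 0.008, -0.0], 'tcp_pos': [0.185, -0.597, 0.303], 'tool_rot': [0.989, 0.149, 0.0, -0.001], 'force': [0.434, 0.734, 0.357], 'ft_torque': [0.002, -0.037, 0.001], 'gripper_force': 0.0, 'finger_gap': 1.0}
scene {'fx': 386.2713783265895, 'fy': 386.2713783265895, 'cx': 315.98645108301287, 'cy': 204.66648539909085, 'origin': array([1.25548636, 0.31331138, 0.61448948]), 'attitude': array([0.2468055 , 0.38961302, 0.73719581, 0.49379254])}
top {'fx': 459.5054260696658, 'fy': 459.5054260696658, 'cx': 318.48929302564306, 'cy': 192.72907588429698, 'origin': array([ 0.41529563, -0.00319867,  1.43908086]), 'attitude': array([ 0.04295174, -0.03730752, -0.69916242,  0.71269573])}
```

View pics/scene0.png

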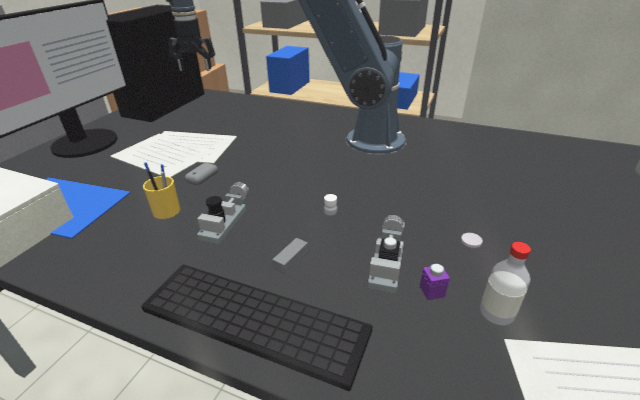

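View pics/top0.png

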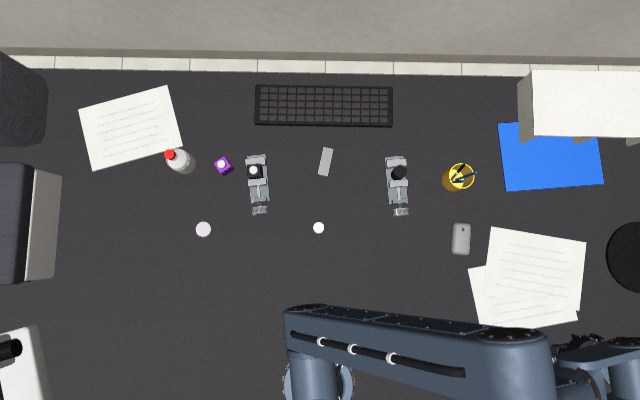

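The pictures show two vises. In the top view one is at (258,185) holding a square body with a steel mount, and the other at (398,185) holds a plain round black eyepiece. The purple look-alike stands at (223,165), outside any vise. The first vise fits vise_a. I'll confirm it in a crop and measure it.

```bash
cat > h.py <<'E'
import numpy as np
from scipy.spatial.transform import Rotation as R
def cloud(d,m):
    v,u=np.mgrid[:d.shape[0],:d.shape[1]]
    c=np.stack([(u-m['cx'])/m['fx']*d,-(v-m['cy'])/m['fy']*d,-d],-1)
    return R.from_quat(m['attitude']).apply(c.reshape(-1,3)).reshape(c.shape)+m['origin']
E
python3 - <<'E'
from station import manip
import cv2,numpy as np
from h import *
a=[]
for n,(x0,x1,y0,y1) in dict(scene=(350,460,200,300),top=(215,290,145,225)).items():
    z=np.load(n+"0.npz");p,d=z['p'],z['d']
    a.append(cv2.resize(p[y0:y1,x0:x1,::-1],(400,400),interpolation=cv2.INTER_CUBIC))
    P=cloud(d,manip.camera_model(n))
    if n=="top":
        Q=P[140:222,238:280].reshape(-1,3)
        print("bench z",np.median(P[240:260,230:290,2]))
        for lo,hi in((.015,.03),(.045,.053),(.053,.062),(.062,.07),(.07,.1)):
            q=Q[(Q[:,2]>lo)&(Q[:,2]<hi)]
            if len(q): print(lo,hi,len(q),q.min(0).round(3),q.max(0).round(3),np.median(q,0).round(3))
        q=Q[(Q[:,2]>.012)&(Q[:,2]<.07)][:,:2].astype(np.float32)
        print(cv2.minAreaRect(q))
        for r in range(196,220,2): print(r,[(round(float(P[r,c,0]),3),round(float(P[r,c,1]),3),round(float(P[r,c,2]*1000))) for c in range(248,274,3)])
cv2.imwrite("pics/crop.png",np.hstack(a))
E
```

```text
bench z -5.559968325830056e-05
0.015 0.03 339 [0.511 0.162 0.015] [0.696 0.236 0.03 ] [0.588 0.185 0.022]
0.045 0.053 131 [0.505 0.162 0.045] [0.677 0.222 0.053] [0.551 0.191 0.049]
0.053 0.062 276 [0.508 0.164 0.053] [0.68  0.236 0.062] [0.611 0.199 0.057]
0.062 0.07 74 [0.51  0.169 0.062] [0.675 0.234 0.068] [0.525 0.188 0.064]
0.07 0.1 183 [0.513 0.182 0.071] [0.658 0.227 0.096] [0.633 0.204 0.079]
((0.5998960137367249, 0.1974785029888153), (0.19097588956356049, 0.06024131923913956), 7.291500568389893)
196 [(0.565, 0.232, 1), (0.563, 0.219, 22), (0.562, 0.209, 27), (0.563, 0.2, 21), (0.562, 0.189, 36), (0.564, 0.182, 18), (0.563, 0.172, 25), (0.564, 0.164, 18), (0.566, 0.156, -1)]
198 [(0.559, 0.232, -1), (0.557, 0.219, 18), (0.554, 0.206, 48), (0.554, 0.197, 46), (0.554, 0.187, 48), (0.555, 0.179, 43), (0.555, 0.169, 44), (0.558, 0.163, 20), (0.56, 0.156, -4)]
200 [(0.552, 0.232, -4), (0.55, 0.219, 20), (0.548, 0.205, 49), (0.548, 0.196, 49), (0.548, 0.187, 46), (0.548, 0.177, 52), (0.549, 0.169, 43), (0.552, 0.163, 19), (0.553, 0.156, 2)]
202 [(0.546, 0.232, -3), (0.544, 0.219, 
[... 876 characters left out ...]
229, 5), (0.514, 0.221, -1), (0.511, 0.202, 59), (0.51, 0.193, 63), (0.511, 0.184, 64), (0.511, 0.175, 59), (0.512, 0.167, 53), (0.515, 0.164, 2), (0.516, 0.154, 2)]
214 [(0.508, 0.23, -3), (0.508, 0.221, -3), (0.508, 0.211, 3), (0.509, 0.202, 0), (0.505, 0.185, 50), (0.506, 0.177, 41), (0.509, 0.173, 4), (0.509, 0.164, -3), (0.51, 0.155, -5)]
216 [(0.502, 0.23, -5), (0.502, 0.22, 0), (0.502, 0.21, 3), (0.502, 0.201, 1), (0.503, 0.192, -4), (0.502, 0.182, 4), (0.503, 0.174, -3), (0.503, 0.164, -3), (0.503, 0.153, 8)]
218 [(0.495, 0.229, 2), (0.495, 0.22, 2), (0.496, 0.21, 2), (0.496, 0.201, 1), (0.496, 0.192, -3), (0.496, 0.183, -3), (0.497, 0.173, -2), (0.497, 0.164, -1), (0.497, 0.154, 2)]
```

View pics/crop.png

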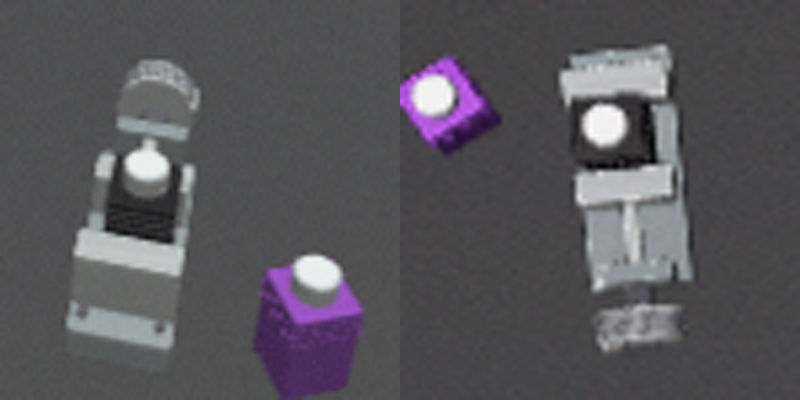

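The crop shows the black square body with its steel mount in the left vise, with the purple one standing free beside it, so this is vise_a. The 7.3° yaw and 191 x 60 mm footprint agree with the given sizes. The wheel centre comes out near (0.517, 0.187) with its top at about 64 mm, as expected. Next I go above it with the fingers shut.

```bash
python3 -m crank '[{"dp":[0,0,0],"delta_rot":[0,0,0.0136],"fingers":-1},{"dp":[0,0,0],"delta_rot":[0,0,0.0136],"fingers":-1},{"dp":[0.039,-0.065,0],"delta_rot":[0,0,0],"fingers":-1},{"dp":[0.039,-0.065,0],"delta_rot":[0,0,0],"fingers":-1},{"dp":[0.039,-0.065,0],"delta_rot":[0,0,0],"fingers":-1},{"dp":[0.039,-0.065,0],"delta_rot":[0,0,0],"fingers":-1},{"dp":[0.039,-0.065,0],"delta_rot":[0,0,0],"fingers":-1},{"dp":[0.039,-0.065,0],"delta_rot":[0,0,0],"fingers":-1},{"dp":[0.039,-0.065,0],"delta_rot":[0,0,0],"fingers":-1},{"dp":[0.039,-0.065,0],"delta_rot":[0,0,0],"fingers":-1},{"dp":[0.039,-0.065,0],"delta_rot":[0,0,0],"fingers":-1},{"dp":[0.039,-0.065,0],"delta_rot":[0,0,0],"fingers":-1}]' 20
python3 -m crank '[{"dp":[0.039,-0.065,0],"delta_rot":[0,0,0],"fingers":-1},{"dp":[0.039,-0.065,0],"delta_rot":[0,0,0],"fingers":-1},{"dp":[0.039,-0.065,0],"delta_rot":[0,0,0],"fingers":-1},{"dp":[0.039,-0.065,0],"delta_rot":[0,0,0],"fingers":-1},{"dp":[0.039,-0.065,0],"delta_rot":[0,0,0],"fingers":-1},{"dp":[0.039,-0.065,0],"delta_rot":[0,0,0],"fingers":-1},{"dp":[0.039,-0.065,0],"delta_rot":[0,0,0],"fingers":-1},{"dp":[0.039,-0.065,0],"delta_rot":[0,0,0],"fingers":-1},{"dp":[0.039,-0.065,0],"delta_rot":[0,0,0],"fingers":-1},{"dp":[0.039,-0.065,0],"delta_rot":[0,0,0],"fingers":-1},{"dp":[0.039,-0.065,0],"delta_rot":[0,0,0],"fingers":-1},{"dp":[0,0,0],"delta_rot":[0,0,0],"fingers":-1}]' 20
python3 - <<'E'
from station import manip
import cv2,numpy as np
from h import *
s=manip.sense();print({k:np.round(s[k],4).tolist() for k in('t','q','tcp_pos','tool_rot','force','finger_gap')}); print(R.from_quat(s['tool_rot']).as_matrix().round(3))
m=manip.camera_model('wrist');p,d=manip.snapshot("wrist");cv2.imwrite("pics/w1.png",p[:,:,::-1]);np.savez("w1.npz",p=p,P=cloud(d,m))
print(m)
E
```

```text
t: 1.1
tcp_pos: [0.3364, -0.2478, 0.3038]
tool_rot: [0.998, 0.064, -0.0, -0.0]
force: [0.3, 0.2, 0.5]
finger_gap: -0.001
gripper_force: 0.0
t: 2.1
tcp_pos: [0.5052, 0.1376, 0.304]
tool_rot: [0.998, 0.067, 0.002, -0.001]
force: [0.8, 0.6, 0.4]
finger_gap: 0.002
gripper_force: 0.0
{'t': 2.1, 'q': [0.0512, 0.3903, 1.6874, 0.003, 1.06, 1.4862], 'tcp_pos': [0.5052, 0.1376, 0.304], 'tool_rot': [0.9977, 0.0671, 0.002, -0.0013], 'force': [0.837, 0.5698, 0.3705], 'finger_gap': 0.0019}
[[ 0.991  0.134  0.004]
 [ 0.134 -0.991  0.003]
 [ 0.004 -0.002 -1.   ]]
{'fx': 306.6523909529415, 'fy': 306.6523909529415, 'cx': 323.9127710659129, 'cy': 200.76412848387477, 'origin': array([0.57825943, 0.14685505, 0.37570517]), 'attitude': array([-0.10693269,  0.09531271, -0.65134084,  0.7451416 ])}
```

View pics/w1.png

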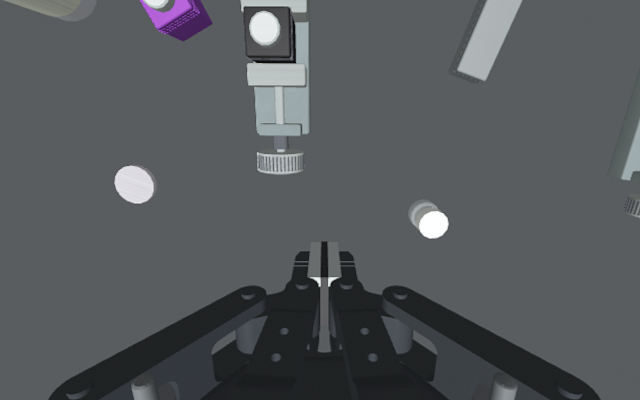

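The wrist view shows the knurled wheel ahead at about (280,161), the camera in its vise at (268,30), and the shut fingertips at (325,260), about 14 mm across. I measure the wheel once more from here.

```bash
python3 - <<'E'
from station import manip
import cv2,numpy as np
from h import *
z=np.load("w1.npz");P=z['P']
Q=P[140:178,250:310].reshape(-1,3)
q=Q[(Q[:,2]>.045)&(Q[:,2]<.08)&(Q[:,0]<.535)]
print(len(q),q.min(0),q.max(0));print(cv2.minAreaRect(q[:,:2].astype(np.float32)))
t=P[152,255:308];t=t[t[:,2]>.03]
A=np.c_[t[:,1],t[:,2],np.ones(len(t))];s=np.linalg.lstsq(A,-(t[:,1]**2+t[:,2]**2),rcond=None)[0];c=-s[:2]/2;print("circle",c,np.sqrt(c@c-s[2]))
Q=P[0:178,235:320].reshape(-1,3);q=Q[(Q[:,2]>.015)&(Q[:,2]<.07)];print(cv2.minAreaRect(q[:,:2].astype(np.float32)))
J=P[62:86,246:308].reshape(-1,3);J=J[(J[:,2]>.052)&(J[:,2]<.063)];print("jaw",cv2.minAreaRect(J[:,:2].astype(np.float32)))
f=P[240:270,308:345].reshape(-1,3);f=f[f[:,2]>.15];print("tips",f.min(0),f.max(0))
s=manip.sense();print(s['t'],s['tcp_pos'],s['tool_rot'],s['qd'])
E
```

```text
1015 [0.50576372 0.1621363  0.04509487] [0.53492211 0.21256384 0.06794472]
((0.520503044128418, 0.1873628795146942), (0.029224326834082603, 0.049878526479005814), 2.370588779449463)
circle [0.1896563  0.01919145] 0.035175907673199336
((0.5921998023986816, 0.19689804315567017), (0.17323163151741028, 0.060171838849782944), 7.249485015869141)
jaw ((0.6049339175224304, 0.19866019487380981), (0.020035939291119576, 0.055843252688646317), 7.516764163970947)
tips [0.5115824  0.12872315 0.23541379] [0.57825943 0.14685505 0.37570517]
2.15 [0.50376141 0.13526696 0.30357576] [ 9.97749969e-01  6.70433130e-02  3.91474241e-04 -2.01947938e-04] [-0.06142684 -0.02166695  0.05851933 -0.02876608  0.01223353 -0.01996067]
```

```bash
python3 -m crank '[{"dp":[0.01,-0.019,0.02],"delta_rot":[0,0,0],"fingers":-1},{"dp":[0.01,-0.019,0.02],"delta_rot":[0,0,0],"fingers":-1},{"dp":[0.01,-0.019,0.02],"delta_rot":[0,0,0],"fingers":-1},{"dp":[0.01,-0.018,0.02],"delta_rot":[0,0,0],"fingers":-1},{"dp":[0,0,0.06],"delta_rot":[0,0,0],"fingers":-1},{"dp":[0,0,0.06],"delta_rot":[0,0,0],"fingers":-1},{"dp":[0,0,0.06],"delta_rot":[0,0,0],"fingers":-1},{"dp":[0,0,0.06],"delta_rot":[0,0,0],"fingers":-1},{"dp":[0,0,0],"delta_rot":[0,0,0],"fingers":-1},{"dp":[0,0,0],"delta_rot":[0,0,0],"fingers":-1},{"dp":[0,0,0],"delta_rot":[0,0,0],"fingers":-1},{"dp":[0,0,0],"delta_rot":[0,0,0],"fingers":-1}]' 20
cat > st.py <<'E'
from station import manip
import numpy as np
from h import R
s=manip.sense();p=s['tcp_pos'];M=R.from_quat(s['tool_rot']).as_matrix()
w=np.array([.5175,.187,.065]);tip=p+M[:,2]*.073
print("t",round(s['t'],2),"tcp",p.round(4),"wheeltop-tip in tool mm",(M.T@(w-tip)*1000).round(1),"F",s['force'].round(2),"yaw",np.degrees(np.arctan2(M[1,0],M[0,0])).round(2),"tilt",M[:,2].round(3))
E
python3 st.py
```

```text
t: 3.15
tcp_pos: [0.5192, 0.1723, 0.1455]
tool_rot: [0.998, 0.064, 0.002, -0.0]
force: [-0.4, 1.2, 0.8]
finger_gap: 0.0
gripper_force: 0.0
t 3.15 tcp [0.5192 0.1723 0.1455] wheeltop-tip in tool mm [ -0.1 -14.8   7.5] F [-0.39  1.16  0.83] yaw 7.37 tilt [ 0.003  0.    -1.   ]
```

```bash
python3 -m crank '[{"dp":[0,-0.006,0.006],"delta_rot":[0,0,0],"fingers":-1},{"dp":[0,0,0.005],"delta_rot":[0,0,0],"fingers":-1},{"dp":[0,0,0.005],"delta_rot":[0,0,0],"fingers":-1},{"dp":[0,0,0.005],"delta_rot":[0,0,0],"fingers":-1},{"dp":[0,0,0],"delta_rot":[0,0,0],"fingers":-1},{"dp":[0,0,0],"delta_rot":[0,0,0],"fingers":-1}]'; python3 st.py
```

```text
t: 3.65
tcp_pos: [0.5182, 0.1752, 0.1342]
tool_rot: [0.998, 0.064, 0.001, -0.0]
force: [-1.4, -0.3, 5.9]
finger_gap: 0.001
gripper_force: 3.1
t 3.65 tcp [0.5182 0.1752 0.1342] wheeltop-tip in tool mm [  0.7 -11.8  -3.7] F [-1.38 -0.27  5.87] yaw 7.38 tilt [ 0.002  0.    -1.   ]
```

Contact at about 5 N, as expected. First rolling stroke:

```bash
python3 -m crank '[{"dp":[0,-0.002,0.002],"delta_rot":[0,0,0],"fingers":-1},{"dp":[0,-0.01,0],"delta_rot":[0,0,0],"fingers":-1},{"dp":[0,-0.01,0],"delta_rot":[0,0,0],"fingers":-1},{"dp":[0,-0.01,0],"delta_rot":[0,0,0],"fingers":-1}]'; python3 st.py;  python3 -m crank '[{"dp":[0,-0.01,0],"delta_rot":[0,0,0],"fingers":-1},{"dp":[0,-0.008,0],"delta_rot":[0,0,0],"fingers":-1},{"dp":[0,0,0],"delta_rot":[0,0,0],"fingers":-1},{"dp":[0,0,0],"delta_rot":[0,0,0],"fingers":-1}]'; python3 st.py
python3 - <<'E'
from station import manip
import cv2,numpy as np
a=[]
for n,(x0,x1,y0,y1) in dict(scene=(350,430,200,280),wrist=(200,440,150,390)).items():
    p,d=manip.snapshot(n);a.append(cv2.resize(p[y0:y1,x0:x1,::-1],(400,400),interpolation=cv2.INTER_CUBIC))
cv2.imwrite("pics/c2.png",np.hstack(a))
E
```

```text
t: 3.98
tcp_pos: [0.5162, 0.1907, 0.1336]
tool_rot: [0.998, 0.064, 0.001, 0.0]
force: [0.7, -2.4, 8.7]
finger_gap: 0.002
gripper_force: 4.1
t 3.98 tcp [0.5162 0.1907 0.1336] wheeltop-tip in tool mm [ 0.7  3.8 -4.4] F [ 0.7  -2.42  8.66] yaw 7.39 tilt [ 0.002 -0.001 -1.   ]
t: 4.32
tcp_pos: [0.5149, 0.2006, 0.1335]
tool_rot: [0.998, 0.064, 0.001, -0.0]
force: [-1.1, 2.6, 6.3]
finger_gap: 0.0
gripper_force: 3.5
t 4.32 tcp [0.5149 0.2006 0.1335] wheeltop-tip in tool mm [ 0.7 13.9 -4.5] F [-1.06  2.63  6.31] yaw 7.38 tilt [ 0.002  0.001 -1.   ]
```

View pics/c2.png

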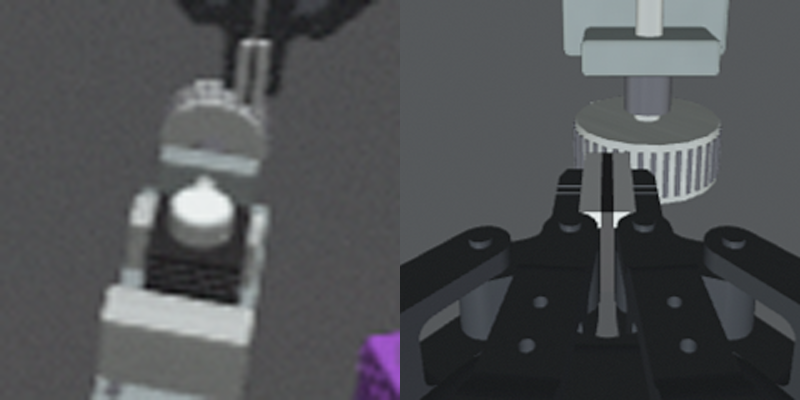

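The fingertips sit on the wheel's left part with nothing else touched, at 6-9 N. I repeat the 28 mm strokes.

```bash
python3 -m crank '[{"dp":[0,0,-0.02],"delta_rot":[0,0,0],"fingers":-1},{"dp":[0,0.028,0],"delta_rot":[0,0,0],"fingers":-1},{"dp":[0,0.028,0],"delta_rot":[0,0,0],"fingers":-1},{"dp":[0,0,0.01],"delta_rot":[0,0,0],"fingers":-1},{"dp":[0,0,0.01],"delta_rot":[0,0,0],"fingers":-1},{"dp":[0,-0.009,0],"delta_rot":[0,0,0],"fingers":-1},{"dp":[0,-0.01,0],"delta_rot":[0,0,0],"fingers":-1},{"dp":[0,-0.01,0],"delta_rot":[0,0,0],"fingers":-1},{"dp":[0,-0.01,0],"delta_rot":[0,0,0],"fingers":-1},{"dp":[0,-0.01,0],"delta_rot":[0,0,0],"fingers":-1},{"dp":[0,-0.007,0],"delta_rot":[0,0,0],"fingers":-1},{"dp":[0,0,0],"delta_rot":[0,0,0],"fingers":-1}]' >/dev/null; python3 st.py
python3 -m crank '[{"dp":[0,0,-0.02],"delta_rot":[0,0,0],"fingers":-1},{"dp":[0,0.028,0],"delta_rot":[0,0,0],"fingers":-1},{"dp":[0,0.028,0],"delta_rot":[0,0,0],"fingers":-1},{"dp":[0,0,0.01],"delta_rot":[0,0,0],"fingers":-1},{"dp":[0,0,0.01],"delta_rot":[0,0,0],"fingers":-1},{"dp":[0,-0.009,0],"delta_rot":[0,0,0],"fingers":-1},{"dp":[0,-0.01,0],"delta_rot":[0,0,0],"fingers":-1},{"dp":[0,-0.01,0],"delta_rot":[0,0,0],"fingers":-1},{"dp":[0,-0.01,0],"delta_rot":[0,0,0],"fingers":-1},{"dp":[0,-0.01,0],"delta_rot":[0,0,0],"fingers":-1},{"dp":[0,-0.007,0],"delta_rot":[0,0,0],"fingers":-1},{"dp":[0,0,0],"delta_rot":[0,0,0],"fingers":-1}]' >/dev/null; python3 st.py
python3 -m crank '[{"dp":[0,0,-0.02],"delta_rot":[0,0,0],"fingers":-1},{"dp":[0,0.028,0],"delta_rot":[0,0,0],"fingers":-1},{"dp":[0,0.028,0],"delta_rot":[0,0,0],"fingers":-1},{"dp":[0,0,0.01],"delta_rot":[0,0,0],"fingers":-1},{"dp":[0,0,0.01],"delta_rot":[0,0,0],"fingers":-1},{"dp":[0,-0.009,0],"delta_rot":[0,0,0],"fingers":-1},{"dp":[0,-0.01,0],"delta_rot":[0,0,0],"fingers":-1},{"dp":[0,-0.01,0],"delta_rot":[0,0,0],"fingers":-1},{"dp":[0,-0.01,0],"delta_rot":[0,0,0],"fingers":-1},{"dp":[0,-0.01,0],"delta_rot":[0,0,0],"fingers":-1},{"dp":[0,-0.007,0],"delta_rot":[0,0,0],"fingers":-1},{"dp":[0,0,0],"delta_rot":[0,0,0],"fingers":-1}]' >/dev/null; python3 st.py
python3 -m crank '[{"dp":[0,0,-0.02],"delta_rot":[0,0,0],"fingers":-1},{"dp":[0,0.028,0],"delta_rot":[0,0,0],"fingers":-1},{"dp":[0,0.028,0],"delta_rot":[0,0,0],"fingers":-1},{"dp":[0,0,0.01],"delta_rot":[0,0,0],"fingers":-1},{"dp":[0,0,0.01],"delta_rot":[0,0,0],"fingers":-1},{"dp":[0,0,0],"delta_rot":[0,0,0],"fingers":-1}]' >/dev/null; python3 st.py
cat > gap.py <<'E'
from station import manip
import cv2,numpy as np,sys
from h import *
o=np.array([.5175,.187,0]);a=np.radians(7.4);u=np.array([np.cos(a),np.sin(a),0]);v=np.array([-u[1],u[0],0])
m=manip.camera_model('wrist');p,d=manip.snapshot('wrist');cv2.imwrite(sys.argv[1],p[:,:,::-1])
def jaw(P):
    D=P.reshape(-1,3)-o;x,y,z=D@u*1000,D@v*1000,D[:,2]*1000
    def rep(k): return len(x[k]),np.percentile(x[k],[2,50,98]).round(1) if k.any() else 0
    k=(abs(y)<26)&(z>53)&(z<63)&(x>55)&(x<130); print("jaw(z58) x",rep(k))
    k=(abs(y)<20)&(z>45)&(z<53)&(x>10)&(x<60); print("endplate",rep(k))
    k=(abs(y)<20)&(z>73)&(z<84)&(x>60); print("cam top",rep(k))
    k=(abs(y)<30)&(z>53)&(z<63)&(x>130)&(x<175); print("fixed jaw",rep(k))
jaw(cloud(d,m))
if len(sys.argv)>2: print("before");jaw(np.load("w1.npz")['P']) ;
E
python3 gap.py pics/w3.png 1
```

```text
t 5.42 tcp [0.5147 0.2016 0.1331] wheeltop-tip in tool mm [ 0.7 14.9 -4.9] F [0.17 1.81 6.52] yaw 7.44 tilt [ 0.002  0.001 -1.   ]
t 6.42 tcp [0.5144 0.2018 0.133 ] wheeltop-tip in tool mm [ 1.1 15.1 -5. ] F [-0.47  1.52  7.18] yaw 7.43 tilt [ 0.001  0.001 -1.   ]
t 7.42 tcp [0.5143 0.2018 0.1329] wheeltop-tip in tool mm [ 1.2 15.2 -5.1] F [-0.26  3.42  6.99] yaw 7.43 tilt [ 0.001  0.001 -1.   ]
t 7.92 tcp [0.5182 0.1722 0.1321] wheeltop-tip in tool mm [  1.2 -14.8  -5.9] F [-0.58 -4.28  7.31] yaw 7.41 tilt [ 0.    -0.001 -1.   ]
jaw(z58) x (5770, array([ 73.8,  84.2, 100.2]))
endplate (2479, array([11.9, 33.6, 41.2]))
cam top (3540, array([ 99.9, 104.1, 109.2]))
fixed jaw (0, 0)
before
jaw(z58) x (1321, array([ 78.3,  88.9, 105.6]))
endplate (768, array([12.5, 34. , 56.9]))
cam top (1364, array([100.6, 115.4, 139.6]))
fixed jaw (541, array([139.8, 147.1, 150.2]))
```

The jaw has retreated about 4.5 mm over four strokes (0.70 turn predicts 4.2 mm), so the wheel rolls without slip. I continue with five more strokes.

```bash
python3 -m crank '[{"dp":[0,-0.009,-0.001],"delta_rot":[0,0,0],"fingers":-1},{"dp":[0,-0.01,0],"delta_rot":[0,0,0],"fingers":-1},{"dp":[0,-0.01,0],"delta_rot":[0,0,0],"fingers":-1},{"dp":[0,-0.01,0],"delta_rot":[0,0,0],"fingers":-1},{"dp":[0,-0.01,0],"delta_rot":[0,0,0],"fingers":-1},{"dp":[0,-0.007,0],"delta_rot":[0,0,0],"fingers":-1},{"dp":[0,0,0],"delta_rot":[0,0,0],"fingers":-1}]' >/dev/null; python3 st.py
python3 -m crank '[{"dp":[0,0,-0.02],"delta_rot":[0,0,0],"fingers":-1},{"dp":[0,0.028,0],"delta_rot":[0,0,0],"fingers":-1},{"dp":[0,0.028,0],"delta_rot":[0,0,0],"fingers":-1},{"dp":[0,0,0.01],"delta_rot":[0,0,0],"fingers":-1},{"dp":[0,0,0.01],"delta_rot":[0,0,0],"fingers":-1},{"dp":[0,-0.009,0],"delta_rot":[0,0,0],"fingers":-1},{"dp":[0,-0.01,0],"delta_rot":[0,0,0],"fingers":-1},{"dp":[0,-0.01,0],"delta_rot":[0,0,0],"fingers":-1},{"dp":[0,-0.01,0],"delta_rot":[0,0,0],"fingers":-1},{"dp":[0,-0.01,0],"delta_rot":[0,0,0],"fingers":-1},{"dp":[0,-0.007,0],"delta_rot":[0,0,0],"fingers":-1},{"dp":[0,0,0],"delta_rot":[0,0,0],"fingers":-1}]' >/dev/null; python3 st.py
python3 -m crank '[{"dp":[0,0,-0.02],"delta_rot":[0,0,0],"fingers":-1},{"dp":[0,0.028,0],"delta_rot":[0,0,0],"fingers":-1},{"dp":[0,0.028,0],"delta_rot":[0,0,0],"fingers":-1},{"dp":[0,0,0.01],"delta_rot":[0,0,0],"fingers":-1},{"dp":[0,0,0.01],"delta_rot":[0,0,0],"fingers":-1},{"dp":[0,-0.009,0],"delta_rot":[0,0,0],"fingers":-1},{"dp":[0,-0.01,0],"delta_rot":[0,0,0],"fingers":-1},{"dp":[0,-0.01,0],"delta_rot":[0,0,0],"fingers":-1},{"dp":[0,-0.01,0],"delta_rot":[0,0,0],"fingers":-1},{"dp":[0,-0.01,0],"delta_rot":[0,0,0],"fingers":-1},{"dp":[0,-0.007,0],"delta_rot":[0,0,0],"fingers":-1},{"dp":[0,0,0],"delta_rot":[0,0,0],"fingers":-1}]' >/dev/null; python3 st.py
python3 -m crank '[{"dp":[0,0,-0.02],"delta_rot":[0,0,0],"fingers":-1},{"dp":[0,0.028,0],"delta_rot":[0,0,0],"fingers":-1},{"dp":[0,0.028,0],"delta_rot":[0,0,0],"fingers":-1},{"dp":[0,0,0.01],"delta_rot":[0,0,0],"fingers":-1},{"dp":[0,0,0.01],"delta_rot":[0,0,0],"fingers":-1},{"dp":[0,-0.009,0],"delta_rot":[0,0,0],"fingers":-1},{"dp":[0,-0.01,0],"delta_rot":[0,0,0],"fingers":-1},{"dp":[0,-0.01,0],"delta_rot":[0,0,0],"fingers":-1},{"dp":[0,-0.01,0],"delta_rot":[0,0,0],"fingers":-1},{"dp":[0,-0.01,0],"delta_rot":[0,0,0],"fingers":-1},{"dp":[0,-0.007,0],"delta_rot":[0,0,0],"fingers":-1},{"dp":[0,0,0],"delta_rot":[0,0,0],"fingers":-1}]' >/dev/null; python3 st.py
python3 -m crank '[{"dp":[0,0,-0.02],"delta_rot":[0,0,0],"fingers":-1},{"dp":[0,0.028,0],"delta_rot":[0,0,0],"fingers":-1},{"dp":[0,0.028,0],"delta_rot":[0,0,0],"fingers":-1},{"dp":[0,0,0.01],"delta_rot":[0,0,0],"fingers":-1},{"dp":[0,0,0.01],"delta_rot":[0,0,0],"fingers":-1},{"dp":[0,-0.009,0],"delta_rot":[0,0,0],"fingers":-1},{"dp":[0,-0.01,0],"delta_rot":[0,0,0],"fingers":-1},{"dp":[0,-0.01,0],"delta_rot":[0,0,0],"fingers":-1},{"dp":[0,-0.01,0],"delta_rot":[0,0,0],"fingers":-1},{"dp":[0,-0.01,0],"delta_rot":[0,0,0],"fingers":-1},{"dp":[0,-0.007,0],"delta_rot":[0,0,0],"fingers":-1},{"dp":[0,0,0],"delta_rot":[0,0,0],"fingers":-1}]' >/dev/null; python3 st.py
python3 -m crank '[{"dp":[0,0,-0.02],"delta_rot":[0,0,0],"fingers":-1},{"dp":[0,0.028,0],"delta_rot":[0,0,0],"fingers":-1},{"dp":[0,0.028,0],"delta_rot":[0,0,0],"fingers":-1},{"dp":[0,0,0],"delta_rot":[0,0,0],"fingers":-1}]' >/dev/null; python3 st.py
python3 gap.py pics/w4.png
```

```text
t 8.55 tcp [0.5143 0.2017 0.1334] wheeltop-tip in tool mm [ 1.2 15.  -4.7] F [0.19 1.26 6.72] yaw 7.43 tilt [ 0.001  0.001 -1.   ]
t 9.55 tcp [0.5143 0.2018 0.1334] wheeltop-tip in tool mm [ 1.2 15.2 -4.6] F [-1.04  1.69  5.81] yaw 7.44 tilt [ 0.001  0.001 -1.   ]
t 10.55 tcp [0.5143 0.2019 0.1334] wheeltop-tip in tool mm [ 1.2 15.2 -4.6] F [-1.16  1.18  6.49] yaw 7.44 tilt [ 0.001  0.001 -1.   ]
t 11.55 tcp [0.5143 0.2019 0.1334] wheeltop-tip in tool mm [ 1.2 15.2 -4.6] F [-1.12  1.23  6.64] yaw 7.44 tilt [ 0.001  0.001 -1.   ]
t 12.55 tcp [0.5143 0.2018 0.1334] wheeltop-tip in tool mm [ 1.2 15.2 -4.6] F [0.09 1.05 5.84] yaw 7.43 tilt [ 0.001  0.001 -1.   ]
t 12.88 tcp [0.5178 0.1713 0.143 ] wheeltop-tip in tool mm [  1.8 -15.7   5. ] F [0.13 0.1  0.91] yaw 7.33 tilt [-0.001 -0.001 -1.   ]
jaw(z58) x (4953, array([ 67.8,  78.3, 100.3]))
endplate (2821, array([12. , 33.5, 56.4]))
cam top (3389, array([ 99.9, 105. , 111.8]))
fixed jaw (0, 0)
```

View pics/w4.png

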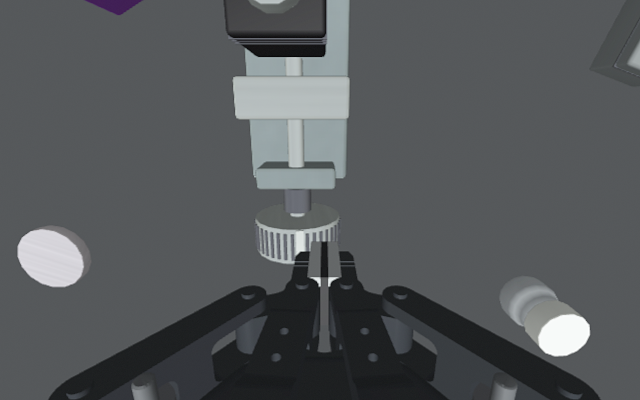

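The jaw stands 10.5 mm back from the start. The white line is at the top of the rim, (300,243), and the camera at (277,25) stands upright with an open gap. One more stroke gives about 11.7 mm. Then I lift off and check.

```bash
python3 -m crank '[{"dp":[0,0,0.01],"delta_rot":[0,0,0],"fingers":-1},{"dp":[0,0,0.01],"delta_rot":[0,0,0],"fingers":-1},{"dp":[0,-0.009,0],"delta_rot":[0,0,0],"fingers":-1},{"dp":[0,-0.01,0],"delta_rot":[0,0,0],"fingers":-1},{"dp":[0,-0.01,0],"delta_rot":[0,0,0],"fingers":-1},{"dp":[0,-0.01,0],"delta_rot":[0,0,0],"fingers":-1},{"dp":[0,-0.01,0],"delta_rot":[0,0,0],"fingers":-1},{"dp":[0,-0.009,0],"delta_rot":[0,0,0],"fingers":-1},{"dp":[0,0,0],"delta_rot":[0,0,0],"fingers":-1},{"dp":[0,0,-0.02],"delta_rot":[0,0,0],"fingers":-1},{"dp":[0,0,-0.04],"delta_rot":[0,0,0],"fingers":-1},{"dp":[0,0,-0.04],"delta_rot":[0,0,0],"fingers":-1}]' >/dev/null
python3 -m crank '[{"dp":[-0.03,0.02,-0.06],"delta_rot":[0,0,0],"fingers":-1},{"dp":[-0.03,0.02,-0.06],"delta_rot":[0,0,0],"fingers":-1},{"dp":[0,0.02,-0.06],"delta_rot":[0,0,0],"fingers":-1},{"dp":[0,0.02,-0.06],"delta_rot":[0,0,0],"fingers":-1},{"dp":[0,0,0],"delta_rot":[0,0,0],"fingers":-1},{"dp":[0,0,0],"delta_rot":[0,0,0],"fingers":-1},{"dp":[0,0,0],"delta_rot":[0,0,0],"fingers":-1}]' >/dev/null; python3 st.py
python3 gap.py pics/w5.png 1; python3 -c "
import cv2;a=cv2.imread('pics/w5.png')[0:200,200:360];cv2.imwrite('pics/w5c.png',cv2.resize(a,(480,600),interpolation=cv2.INTER_CUBIC))"
```

```text
t 14.52 tcp [0.4888 0.1576 0.3024] wheeltop-tip in tool mm [ 32.6 -25.4 164.4] F [-0.52  0.36  0.5 ] yaw 7.39 tilt [-0.002 -0.    -1.   ]
jaw(z58) x (1363, array([ 66.8,  77.4, 100.7]))
endplate (771, array([14.9, 34.2, 57.4]))
cam top (1007, array([100.2, 107.8, 127.9]))
fixed jaw (0, 0)
before
jaw(z58) x (1321, array([ 78.3,  88.9, 105.6]))
endplate (768, array([12.5, 34. , 56.9]))
cam top (1364, array([100.6, 115.4, 139.6]))
fixed jaw (541, array([139.8, 147.1, 150.2]))
```

View pics/w5c.png

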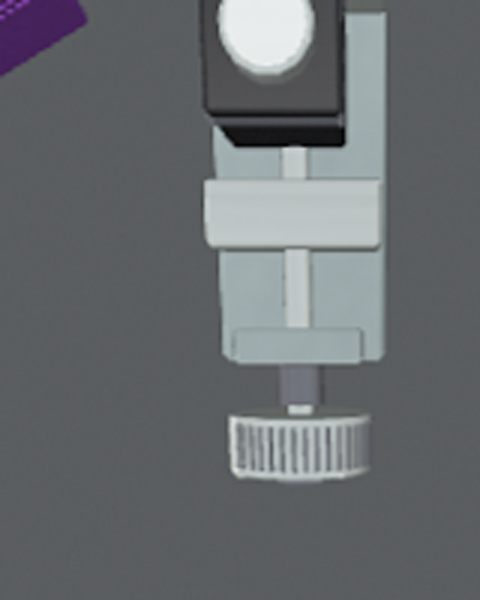

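The crop shows the white line at the left edge of the rim, the jaw about 11.5 mm back, and the camera still upright. The arm is 160 mm above everything, so I hand in.

```bash
python3 -c "
from station import manip
print(manip.sign_off())"
```

```text
the job is handed in; nothing more can be done
None
```

I loosened the camera's vise by about 1.9 turns: its jaw measures about 11.5 mm back, inside the 10.5–13.5 mm window. The camera still stands upright, the arm finished clear of everything, and I handed the job in at about 14.6 s; it gave no verdict.

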